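# Line up a battery cover's quarter-turn fastener and hold the cover pressed home

### The job

The white battery-bay cover of the blue sing-along speaker stands proud on its contact springs because its yellow quarter-turn fastener is not lined up with the slot beneath. First turn the fastener until its wing lines up with the two red marks on the cover, and only then press the cover down flat and firmly against the black frame. Finish while still holding it pressed there, so that its new stick-on seal takes, and leave the plate, the jar and the glue stick alone.

Things in the scene. Friction and masses are not known exactly. Their poses are not given: they have to be found in the camera images.
- speaker: Portable speaker lying on its front, fixed to the table: a blue box 190 (x) by 290 (y) by 90 mm high with black bumpers; origin at the centre of its underside, z up. Its battery bay, centred at x 0, y +30 mm, opens upward. Three small flat sockets lie on top near its -y end, and a carrying handle sticks 40 mm out of that end, 60 mm up.
- frame_top (a point): Centre of the opening of the black frame round the battery bay, at the level of the frame's top face, 98 mm above the table. Frame 122 (x) by 152 (y) mm outside, opening 80 by 110 mm; axes as the speaker's.
- cover: White loose cover: plate 110 (x) by 140 (y) by 6 mm thick, 0.15 to 0.22 kg with its fastener; origin at the centre of the plate's underside, z up, axes as the speaker's. A 20 mm deep skirt under it sits in the frame's opening with 1.5 mm play and slides easily, so it can only rise and sink. Two red marks, each 34 by 8 mm, lie on its top along its y axis, one on each side of the fastener.
- cover_mark (a point): Middle of the cover's +y red mark, on its top face, 46 mm from the fastener's axis. At the start springs hold the cover's underside 8 mm over the frame's top face; it sinks only 1 mm while the fastener is out of line. In line (within about 0.1 rad) it can be pressed down 8 mm until the plate lies on the frame, against a spring force growing to about 9 N; let go, it rises again.
- fastener_grip (a point): Where to grip the fastener: on its vertical turning axis (the cover's centre), 20 mm above the cover's top. The fastener is a grey disc, 40 mm across, 4 mm thick, on the cover, carrying an upright yellow wing 40 mm long, 10 mm thick, 24 mm tall (top 28 mm above the cover's top) with a red line along its top edge. The point's x axis runs along the wing.
- fastener (a joint): Turn of the fastener relative to the cover, rad, positive anticlockwise seen from above. 0: wing along the cover's x axis; 1.571: wing along the cover's y axis, in line with the red marks and the slot. Starts between 0.15 and 0.9, turns easily (0.05 N m), stays where left; stops at -0.2 and 2.5, none at the aligned place.
- plate: Bystander: white paper-craft plate with coloured woven strips, 210 mm across, 19 mm high, lying beside the speaker's -y end; origin at the centre of its underside.
- paint_jar: Bystander: paint jar with green cap, 56 mm across, 75 mm tall, beside the speaker's +y end; origin at the centre of its underside.
- glue_stick: Bystander: upright glue stick, 28 mm across, 85 mm tall, behind the speaker (its +x side); origin at the centre of its underside.
Mind the look-alikes: they are no part of the job. Of the things like the cover, leave any that is pink; of the rest the smaller one is meant.

How it is judged:
By the outcome, as a careful person would: the job done as asked, in the order asked, and still so for the second after the job is handed in, while the arm keeps its last pose, push and grip.
It also fails if it takes over 40 s, if anything falls off the work surface, if the arm or the gripper's body presses on something with over 40 N, if the wrist force passes 120 N, or if a joint passes its speed limit or range.

### The arm

A 7-joint arm with a two-finger parallel gripper is mounted at the origin on the work surface. World frame = base frame: x ahead of the robot, y to its left, z up, the work surface at z = 0. Lengths are in mm, angles in rad, forces in N, time in s.
With the tool pointing down it reaches from about 350 to 900 mm from the base axis. Payload 19.9 kg.
Tool frame: the origin (TCP) lies at the very end of the fingers, on their centre line; the grasp point (between the pads) lies bot.grip_depth behind it (bot.grip_depth is the distance from the TCP to the grasp point, in mm); z points along the fingers, y is the line along which they close (so a half turn about z gives the same grasp; the last joint's range is limited). The gripper opens to 85 mm and grips with 20 to 120 N. Pads are 22 mm wide; open, the fingers measure 114 mm over their backs; the gripper's body (76 mm by 85 mm) begins 54 mm behind the grasp point. The pads swing forward as they close: fully open they stand 13 mm farther back than shut.
Start: joints at [1.27, 0.417, -0.01, 1.614, 0.005, 1.111, -0.053], TCP at [159.946, -604.168, 231.26] pointing down, gripper open.
Joint ranges: [-2.81, 2.81], [-0.39, 2.02], [-1.27, 1.25], [0.06, 2.57], [-1.19, 4.33], [0.19, 2], [-2.82, 2.82]. Speed limits (rad/s): [1.89, 1.89, 2.39, 2.39, 3.01, 3.01, 3.01].

### API

Orientations are given as a unit quaternion [x, y, z, w].
In Python, from station import sensors, eyes, bot gives the robot as it stands.
- The arm moves only by the tool send_rows, never from a script. Its argument "rows" is a list of rows, each a list of 6 numbers: the shift along the tool's x, y, z in mm, then the turn, a rotation vector about the tool's x, y, z in degrees. A call has 1 to 12 rows; each row shifts and turns the commanded pose from where the row before left it, along the tool's axes as they then stand; what a row does not reach is not made up. A row lasts 1/10 s, in which the tool goes at most 50 mm and 8.59 degrees, less where a joint would pass 70% of its speed; a pose out of reach is approached as far as the arm can. A call with a gripper value outside its range is refused whole. "grip" is the closure in counts, from 0 (fully open) to 255 (shut), set as the call begins (left out, the last holds). The fingers move at their own pace and stop on an object; "newtons" is the grip in N (left out, the last holds). Time passes only in rows, so rows that do not move let the fingers close. It gives the time, the measured TCP pose, the force, the opening and the grip force at its end, in the units of the state.
- sensors.get_state(): the state, without advancing time (a new reading comes with each control period).
- eyes.read_camera(name): name is "scene" or "top" or "wrist"; returns a dict with "color" (480x640x3 uint8, red, green, blue), "K" (3x3 intrinsics, pixels), "k1" (the pictures are not rectified: a ray, as slopes to the right and down, at radius r is drawn at 1 + k1 r^2 times it, then the intrinsics apply), "xyz" and "rotation" of the camera in the world; the wrist camera has in their place "T_tool_cam" (4x4, takes a point from camera to tool coordinates, whose origin is the TCP and whose axes are the flange's). Camera axes: x right, y down, z forward; pixel columns grow to the right and rows downward; lengths in mm; the calibration is good to about 2 mm. A picture is of the moment at which its call begins: read the wrist's pose just before it. There is no depth.
- bot.hand_in(): hands the job in; it is judged then, once.
The state is a dict: "time_s": time; "q": joint angles; "qvel": joint speeds; "tau": joint torques, N m; "position": TCP position; "ee_rot": TCP orientation; "ft_force": force on the tool from outside, world axes, zero at the start; "torque": the same for the moment, N m; "gripper_width": finger opening in mm; "gripper_force": force on a finger pad.
Only numpy, scipy, OpenCV 4.12 (cv2) and the standard library are available. Lean on these libraries where they do the work, as an engineer would, in place of code of your own. Each camera call takes 0.05 s, during which the arm holds its last target. There are 200 camera calls.

## Working session

There is one attempt and no reset: what is moved stays moved. The work goes in short steps, Python scripts to look and compute and a tool call to move; the robot and the scene stay as the last step left them, time stands still between calls to the robot, and variables do not carry over. Pictures are saved under pics/ and viewed, at most 10 in all, crops included, and the job is handed in when it is done.

Besides the shell and the picture viewer there is one more tool, called after "Emit:" as name([rows], argument=value, ...), one row to a line, values as JSON. send_rows: Moves the arm, as the interface text tells. Its arguments: {"type":"object","properties":{"rows":{"type":"array"},"grip":{"type":"number"},"newtons":{"type":"number"}},"required":["rows"]}

```bash
mkdir -p pics; ls; python3 - <<'E'
from station import sensors, eyes, bot
import cv2,numpy as np,pickle
d={}
s=sensors.get_state(); print({k:np.round(v,3).tolist() for k,v in s.items()}, bot.grip_depth)
for n in ("scene","top"):
    c=eyes.read_camera(n); d[n]=c
    cv2.imwrite(f"pics/{n}0.png",c["color"][:,:,::-1]); print(n,c["K"],c["k1"],c["xyz"],c["rotation"])
pickle.dump(d,open("c0.pkl","wb"))
E
```

```text
pics
{'time_s': 0.0, 'q': [1.271, 0.418, -0.01, 1.614, 0.005, 1.111, -0.053], 'qvel': [0.0, -0.002, -0.0, -0.001, 0.001, -0.0, -0.0], 'tau': [-0.0, -86.445, 0.678, -43.491, 0.019, 0.007, -0.0], 'position': [159.842, -603.86, 230.657], 'ee_rot': [0.992, 0.129, -0.0, -0.001], 'ft_force': [0.444, -0.467, 0.209], 'torque': [0.061, 0.015, -0.005], 'gripper_force': 0.0, 'gripper_width': 85.313} 18.700000000000003
scene [[474.33921041   0.         329.43774155]
 [  0.         474.33921041 238.22504302]
 [  0.           0.           1.        ]] -0.11915089354566247 [1218.33319472  400.04997534  672.89511697] [ 0.4464275   0.78099328 -0.38468169 -0.20681389]
top [[606.20173927   0.         320.73565364]
 [  0.         606.20173927 242.0973968 ]
 [  0.           0.           1.        ]] -0.1705831498188841 [ 374.88589658   22.80390028 1348.39087494] [ 0.70866892 -0.70007518  0.07032417 -0.05232231]
```

View pics/scene0.png

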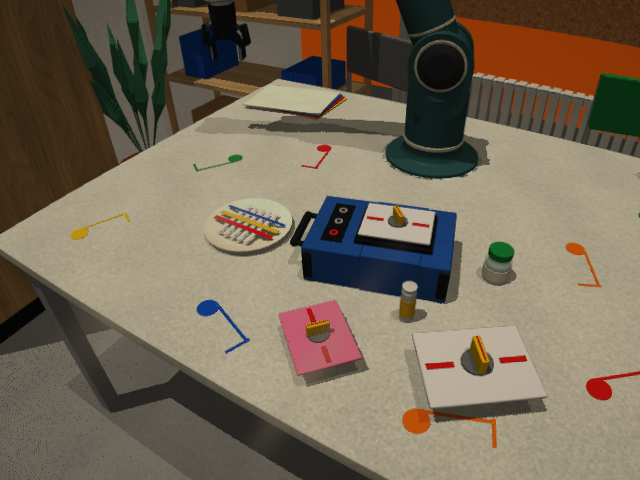

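View pics/top0.png

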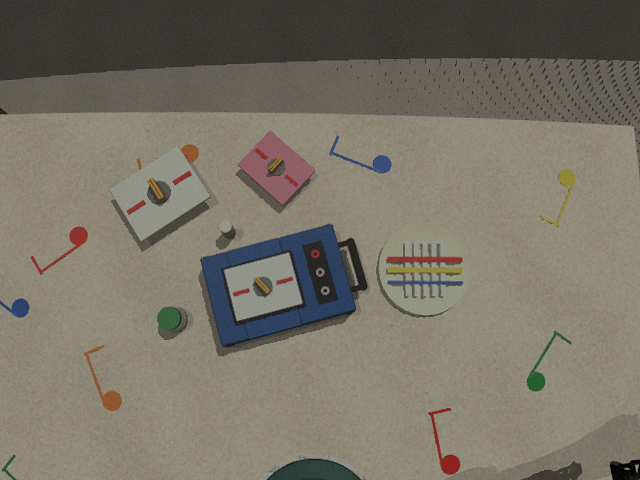

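The scene view shows the white cover on the blue speaker at about (397,222). The pink one (320,338) and the larger white one (478,365) are the look-alikes. In the top view the right cover is at (262,287), with marks at about (240,292) and (285,281). The wing runs from upper left to lower right in the image.

```bash
cat > h.py <<'E'
import numpy as np,cv2
from scipy.spatial.transform import Rotation as R
def ray(c,px,st=None):
    D=np.array([c["k1"],0,0,0,0.]) 
    u=cv2.undistortPoints(np.float64([[px]]),c["K"],D)[0,0]
    d=np.array([u[0],u[1],1.])
    if "xyz" in c: return np.array(c["xyz"]),R.from_quat(c["rotation"]).apply(d) if np.shape(c["rotation"])==(4,) else np.array(c["rotation"])@d
    T=np.array(c["T_tool_cam"]); r=R.from_quat(st["ee_rot"])
    return r.apply(T[:3,3])+st["position"], r.apply(T[:3,:3]@d)
def onz(c,px,z,st=None):
    o,d=ray(c,px,st); return o+d*(z-o[2])/d[2]
def tri(a,b):
    (o,d),(p,e)=a,b; n=np.cross(d,e)
    s=np.linalg.solve(np.c_[d,-e,n],p-o); return o+s[0]*d+n*s[2]/2, abs(s[2])*np.linalg.norm(n)
def blobs(img,lo,hi,box,amin=8):
    hsv=cv2.cvtColor(img,cv2.COLOR_RGB2HSV); 
    m=cv2.inRange(hsv,np.array(lo),np.array(hi))
    if lo[0]==0 : m|=cv2.inRange(hsv,np.array([172,lo[1],lo[2]]),np.array([180,hi[1],hi[2]]))
    k=np.zeros_like(m); x0,y0,x1,y1=box; k[y0:y1,x0:x1]=m[y0:y1,x0:x1]
    n,l,s,c=cv2.connectedComponentsWithStats(k)
    out=[]
    for i in range(1,n):
        if s[i,4]>=amin:
            ys,xs=np.where(l==i); 
            out.append((s[i,4],c[i],cv2.minAreaRect(np.c_[xs,ys].astype(np.float32)),cv2.fitLine(np.c_[xs,ys].astype(np.float32),cv2.DIST_L2,0,.01,.01).ravel()))
    return sorted(out,key=lambda t:-t[0])
E
python3 - <<'E'
from h import *; import pickle
d=pickle.load(open("c0.pkl","rb")); np.set_printoptions(precision=1,suppress=True)
P={}
for n,box in (("top",(225,255,300,320)),("scene",(355,200,440,245))):
    print(n)
    for nm,lo,hi in (("red",(0,110,60),(6,255,255)),("yel",(12,110,60),(32,255,255))):
        for b in blobs(d[n]["color"],lo,hi,box): print(nm,b[0],b[1],b[2],b[3][:2],"z112",onz(d[n],b[1],112)); P.setdefault((n,nm),[]).append(b[1])
for k in P: P[k]=sorted(P[k][:2],key=lambda c:c[0])
try:
    for i in 0,1:
        for j in 0,1: print(i,j,tri(ray(d["top"],P["top","red"][i]),ray(d["scene"],P["scene","red"][j])))
except Exception as e: print(e)
c=d["top"]["color"][262:312,235:290,::-1]; s=d["scene"]["color"][198:250,350:445,::-1]
c=cv2.resize(c,(440,400),interpolation=2); s=cv2.resize(s,(731,400),interpolation=2)[:,180:540]
cv2.imwrite("pics/crop.png",np.hstack([c,s]))
E
```

```text
top
red 55 [284.4 280.2] ((284.453857421875, 280.33074951171875), (3.5082314014434814, 15.787042617797852), 74.74488067626953) [ 1.  -0.3] z112 [511.7  65.9 112. ]
red 54 [240.6 292. ] ((240.63845825195312, 292.0076904296875), (3.332820177078247, 15.787042617797852), 74.74488067626953) [ 1.  -0.3] z112 [486.2 155.  112. ]
yel 93 [262.1 285.6] ((261.7500305175781, 285.2500305175781), (19.798988342285156, 4.949747562408447), 45.0) [0.7 0.7] z112 [499.9 111.3 112. ]
scene
red 49 [374.9 218.1] ((374.9054260253906, 218.06756591796875), (16.27549934387207, 2.7947826385498047), 9.462322235107422) [1.  0.1] z112 [512.3  68.5 112. ]
red 49 [420.3 224.5] ((420.43853759765625, 224.49232482910156), (17.116792678833008, 2.8527989387512207), 7.125016689300537) [1.  0.1] z112 [487.2 156.6 112. ]
yel 158 [398.  215.4] ((398.0, 215.0), (20.0, 10.0), 90.0) [0.3 0.9] z112 [480.7 105.1 112. ]
0 0 (array([505.2, 114. , 124.9]), np.float64(88.66272375491668))
0 1 (array([486.1, 155.6, 110.9]), np.float64(1.1398234813307673))
1 0 (array([511.3,  66.9, 110.9]), np.float64(2.1052729057475488))
1 1 (array([497.3, 110.5, 108.5]), np.float64(93.77920882677292))
```

View pics/crop.png

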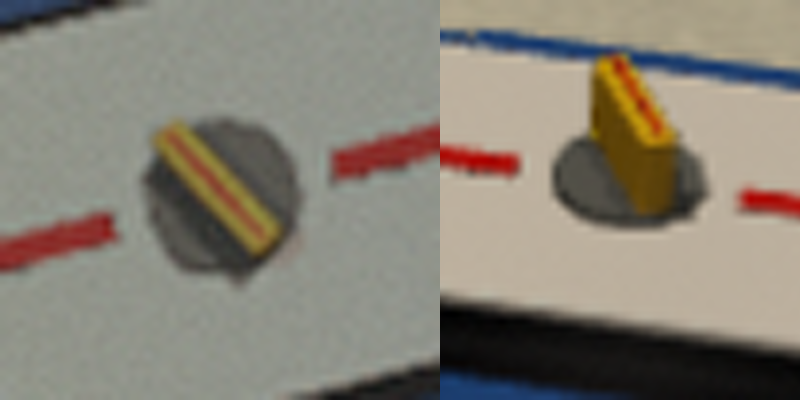

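The red marks triangulate to z = 110.9 (expected 112) and 92.2 mm apart (expected 92). That puts the cover centre at about (498.7, 111.3) with its y axis heading 105.9°. The wing heads about 44°, so the joint is at roughly 0.49 rad, inside the stated start range. I'll move over it now.

Emit:
send_rows([
  [33,-13,0,0,0,0],
  [33,-13,0,0,0,0],
  [33,-13,0,0,0,0],
  [33,-13,0,0,0,0],
  [33,-13,0,0,0,0],
  [33,-13,0,0,0,0],
  [33,-13,0,0,0,0],
  [33,-13,0,0,0,0],
  [33,-13,0,0,0,0],
  [33,-13,0,0,0,0],
  [33,-13,0,0,0,0],
  [33,-13,0,0,0,0],
], grip=0)

```text
time_s: 1.3
position: [503.7, -351.0, 231.0]
ee_rot: [0.992, 0.129, -0.0, -0.0]
ft_force: [-0.4, -1.0, -0.6]
gripper_width: 85.3
gripper_force: 0.0
```

Emit:
send_rows([
  [9,-35,0,0,0,0],
  [9,-35,0,0,0,0],
  [9,-35,0,0,0,0],
  [9,-35,0,0,0,0],
  [9,-35,0,0,0,0],
  [9,-35,0,0,0,0],
  [9,-35,0,0,0,0],
  [9,-35,0,0,0,0],
  [9,-35,0,0,0,0],
  [9,-35,0,0,0,0],
  [9,-35,0,0,0,0],
  [0,0,0,0,0,0],
])

```text
time_s: 2.5
position: [499.5, 50.1, 231.3]
ee_rot: [0.991, 0.132, 0.0, -0.001]
ft_force: [-0.1, -0.8, 0.9]
gripper_width: 85.1
gripper_force: 0.0
```

Emit:
send_rows([
  [0,0,0,0,0,-7.25],
  [0,0,0,0,0,-7.25],
  [0,0,0,0,0,-7.25],
  [0,0,0,0,0,-7.25],
  [0,0,0,0,0,0],
  [0,0,0,0,0,0],
])

```text
time_s: 3.1
position: [499.9, 45.1, 231.1]
ee_rot: [0.929, 0.371, -0.0, -0.0]
ft_force: [-0.5, 0.5, 0.5]
gripper_width: 85.8
gripper_force: 0.0
```

```bash
cat > w.py <<'E'
from station import sensors, eyes
from h import *; import pickle,sys
np.set_printoptions(precision=2,suppress=True)
st=sensors.get_state(); c=eyes.read_camera("wrist"); pickle.dump((st,c),open(sys.argv[1]+".pkl","wb"))
cv2.imwrite(f"pics/{sys.argv[1]}.png",c["color"][:,:,::-1])
r=R.from_quat(st["ee_rot"]).as_matrix()
print(st["time_s"],st["position"],"xhead",np.degrees(np.arctan2(r[1,0],r[0,0])),"z",r[:,2],"q",st["q"],"F",st["ft_force"],st["gripper_width"])
print(np.array(c["T_tool_cam"]))
for nm,lo,hi in (("red",(0,110,60),(6,255,255)),("yel",(12,110,60),(32,255,255))):
    for b in blobs(c["color"],lo,hi,(0,0,640,480),40)[:6]:
        p,l=np.array(b[1]),b[3]; z=112 if nm=="red" else 140
        a=onz(c,l[2:]-20*l[:2],z,st); e=onz(c,l[2:]+20*l[:2],z,st)-a
        print(nm,b[0],p,np.array(b[2][1]),onz(c,p,z,st),"head",np.degrees(np.arctan2(e[1],e[0])))
E
python3 w.py w1
```

```text
3.1 [499.93  45.06 231.15] xhead 43.5756242264281 z [-0.  0. -1.] q [ 0.26  0.23 -0.47  1.9   0.12  1.04 -1.07] F [-0.48  0.49  0.46] 85.78394821854613
[[  -0.     -0.96   -0.29   73.38]
 [   1.     -0.     -0.     -1.49]
 [   0.     -0.29    0.96 -142.52]
 [   0.      0.      0.      1.  ]]
red 1444 [548.79 326.55] [131.48  12.79] [ 567.06 -145.79  112.  ] head -89.49296350298798
red 592 [182.45 131.65] [52.44 11.51] [485.34 155.97 112.  ] head -74.26721512974486
red 523 [304.26 194.31] [47.85 11.18] [510.59  67.27 112.  ] head -73.95370679575366
red 493 [419.5  189.42] [25. 25.] [568.86  11.16 112.  ] head -3.9181527255647524
red 109 [236.85 168.72] [56.14  2.08] [491.61 113.22 112.  ] head -136.12927121029475
yel 1189 [240.22 165.92] [64.31 21.83] [500.83 111.05 140.  ] head -136.27617884425797
yel 1156 [524.39 334.41] [105.36  12.02] [ 549.54 -112.09  140.  ] head -89.67328927715182
```

View pics/w1.png

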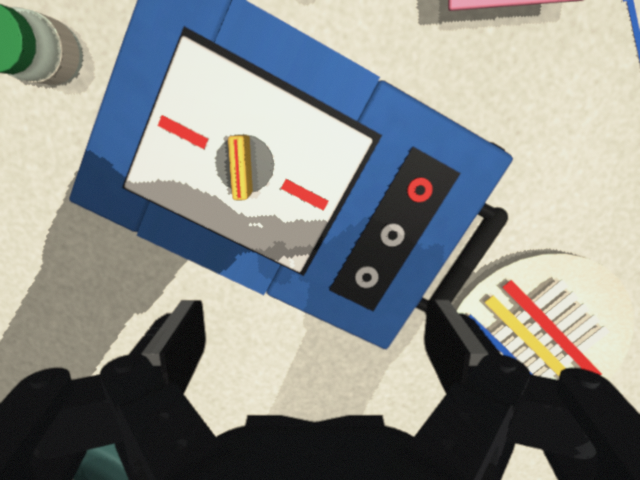

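The wrist view shows the cover at about (243,163) with the wing well seen. Its marks agree with the first fix: centre (498.0, 111.6) and y axis 105.9°. The wing heads 43.9°, so it needs a turn of about +62°. Next I centre over it and descend.

Emit:
send_rows([
  [15,-16.4,0,0,0,-0.3],
  [15,-16.4,0,0,0,0],
  [14.7,-16.4,0,0,0,0],
  [0,0,15,0,0,0],
  [0,0,15,0,0,0],
  [0,0,15,0,0,0],
  [0,0,10,0,0,0],
  [0,0,0,0,0,0],
  [0,0,0,0,0,0],
])

```text
time_s: 4.05
position: [498.1, 112.0, 176.7]
ee_rot: [0.927, 0.375, 0.0, -0.0]
ft_force: [0.4, 0.0, -0.3]
gripper_width: 85.4
gripper_force: 0.0
```

```bash
python3 w.py w2; python3 - <<'E'
from h import *; import pickle
st,c=pickle.load(open("w2.pkl","rb")); print(ray(c,(320,240),st)[0])
E
```

```text
4.05 [498.12 111.99 176.65] xhead 44.08113559720037 z [ 0.  0. -1.] q [ 0.14  0.31 -0.49  1.94  0.18  0.93 -1.25] F [ 0.4   0.02 -0.3 ] 85.37441484563023
[[  -0.     -0.96   -0.29   73.39]
 [   1.     -0.     -0.     -1.5 ]
 [   0.     -0.29    0.96 -142.52]
 [   0.      0.      0.      1.  ]]
red 824 [245.76 215.72] [60.82 13.86] [485.31 155.87 112.  ] head -74.13262947238711
red 687 [385.24 286.22] [54.56 12.97] [510.61  67.12 112.  ] head -74.16016793780895
red 664 [626.5   23.65] [14.05 49.86] [693.37  84.55 112.  ] head 48.04030789816822
red 616 [511.58 274.41] [27. 29.] [568.47  18.13 112.  ] head -9.922681744569903
red 566 [598.29 372.46] [87.68 13.44] [566.43 -81.01 112.  ] head -86.11540197045377
red 198 [545.16  30.51] [ 3.64 62.32] [661.62 111.49 112.  ] head 48.50315715642183
yel 1291 [318.32 260.04] [81. 19.] [502.15 115.31 140.  ] head 44.17080846419226
yel 641 [356.07  13.44] [43.04 25.76] [593.37 181.75 140.  ] head -54.66018202947416
yel 90 [557.99 371.73] [ 9.19 12.02] [548.23 -30.08 140.  ] head 20.885649478096102
[549.78741961 164.10837308 319.19003826]
```

View pics/w2.png

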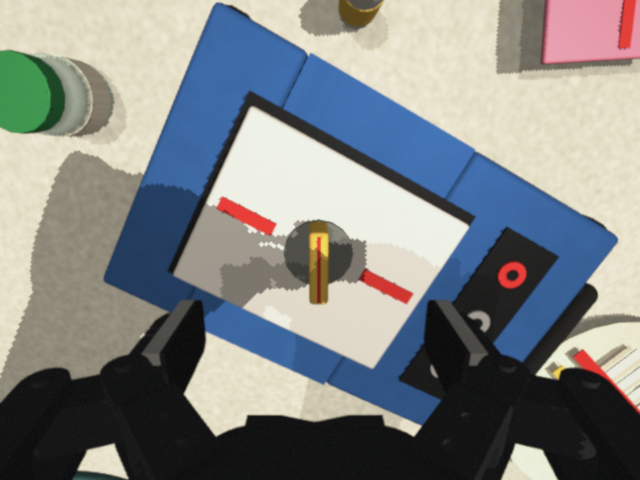

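The wing is centred between the fingers at about (318,262) and lies parallel to the pads. Now I descend to z ≈ 119 and close.

Emit:
send_rows([
  [0,0,15,0,0,0],
  [0,0,15,0,0,0],
  [0,0,12,0,0,0],
  [0,0,10,0,0,0],
  [0,0,5.5,0,0,0],
  [0,0,0,0,0,0],
])

```text
time_s: 4.7
position: [497.7, 112.0, 118.3]
ee_rot: [0.927, 0.376, -0.0, -0.0]
ft_force: [0.1, -0.5, 0.3]
gripper_width: 85.4
gripper_force: 0.0
```

Emit:
send_rows([
  [0,0,0,0,0,0],
  [0,0,0,0,0,0],
  [0,0,0,0,0,0],
  [0,0,0,0,0,0],
  [0,0,0,0,0,0],
  [0,0,0,0,0,0],
  [0,0,0,0,0,0],
  [0,0,0,0,0,0],
  [0,0,0,0,0,0],
  [0,0,0,0,0,0],
], grip=255, newtons=50)

```text
time_s: 5.7
position: [498.1, 111.8, 118.8]
ee_rot: [0.927, 0.376, 0.0, 0.0]
ft_force: [1.9, -3.6, 1.9]
gripper_width: 8.9
gripper_force: 51.9
```

Emit:
send_rows([
  [0,0,0,0,0,-6.2],
  [0,0,0,0,0,-6.2],
  [0,0,0,0,0,-6.2],
  [0,0,0,0,0,-6.2],
  [0,0,0,0,0,-6.2],
  [0,0,0,0,0,-6.2],
  [0,0,0,0,0,-6.2],
  [0,0,0,0,0,-6.2],
  [0,0,0,0,0,-6.2],
  [0,0,0,0,0,-6.2],
  [0,0,0,0,0,0],
  [0,0,0,0,0,0],
])

```text
time_s: 6.9
position: [498.4, 111.4, 118.9]
ee_rot: [0.601, 0.799, 0.0, 0.0]
ft_force: [4.0, -4.5, 0.7]
gripper_width: 9.2
gripper_force: 51.8
```

```bash
python3 w.py w3; python3 -c "
from station import eyes;import cv2,numpy as np,pickle
c=eyes.read_camera('scene');pickle.dump(c,open('s3.pkl','wb'));s=c['color'][150:260,300:460,::-1]
s=cv2.resize(s,(400,275),interpolation=2);w=cv2.resize(cv2.imread('pics/w3.png'),(400,300))
cv2.imwrite('pics/v3.png',np.vstack([s,w]))"
```

```text
6.9 [498.44 111.39 118.87] xhead 106.11093511439735 z [ 0. -0. -1.] q [ 0.3   0.45 -0.7   1.98  0.38  0.85 -0.34] F [ 3.97 -4.51  0.65] 9.181954172542243
[[  -0.     -0.96   -0.29   75.17]
 [   1.      0.     -0.     -1.47]
 [   0.     -0.29    0.96 -142.52]
 [   0.      0.      0.      1.  ]]
red 1671 [315.11 189.76] [83. 20.] [483.8 157.5 112. ] head 105.8366089551829
red 913 [601.29 345.32] [ 61.79 130.63] [631.7  124.71 112.  ] head 80.11487998330372
red 661 [314.   393.94] [38. 16.] [510.62  62.87 112.  ] head 106.08328215954003
red 478 [619.27 402.64] [10.73 46.96] [657.33  97.84 112.  ] head 49.75274225847122
red 344 [314.49 329.43] [85.  4.] [501.11  96.64 112.  ] head 106.08003917062922
yel 2575 [314.45 312.77] [115.  28.] [494.52 119.41 140.  ] head -73.73528082946356
yel 1825 [550.35 167.64] [57.67 51.22] [553.26 190.48 140.  ] head 71.0438754296657
```

View pics/v3.png

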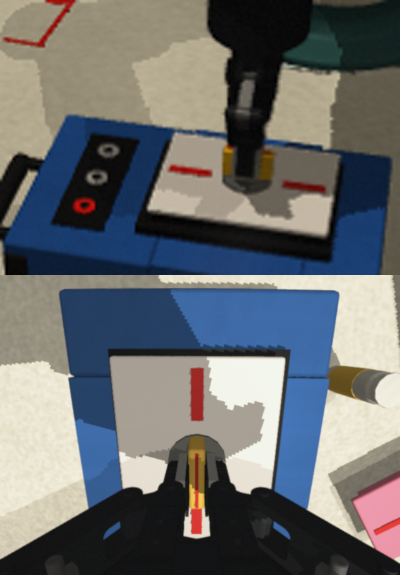

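The wing, gripped at about (197,470) in the lower picture, now lies in line with both red marks (106.1° against 105.9°). I tighten the grip and press gently.

Emit:
send_rows([
  [0,0,0,0,0,0],
  [0,0,0,0,0,0],
  [0,0,1,0,0,0],
  [0,0,1,0,0,0],
  [0,0,1,0,0,0],
  [0,0,1,0,0,0],
  [0,0,1,0,0,0],
  [0,0,1,0,0,0],
  [0,0,0.5,0,0,0],
  [0,0,0,0,0,0],
  [0,0,0,0,0,0],
], grip=255, newtons=100)

```text
time_s: 8.1
position: [498.4, 111.4, 112.6]
ee_rot: [0.601, 0.799, -0.0, 0.001]
ft_force: [1.7, -4.8, 7.6]
gripper_width: 7.8
gripper_force: 102.3
```

Emit:
send_rows([
  [0,0,0.5,0,0,0],
  [0,0,0.5,0,0,0],
  [0,0,0.5,0,0,0],
  [0,0,0.3,0,0,0],
  [0,0,0,0,0,0],
  [0,0,0,0,0,0],
])

```text
time_s: 8.7
position: [498.5, 111.4, 111.1]
ee_rot: [0.601, 0.799, -0.0, 0.001]
ft_force: [-0.0, -5.6, 14.8]
gripper_width: 8.0
gripper_force: 103.4
```

Emit:
send_rows([
  [0,0,0.3,0,0,0],
  [0,0,0.2,0,0,0],
  [0,0,0,0,0,0],
  [0,0,0,0,0,0],
  [0,0,0,0,0,0],
])

```text
time_s: 9.2
position: [498.6, 111.5, 111.1]
ee_rot: [0.601, 0.799, -0.0, 0.001]
ft_force: [-4.1, -8.3, 24.5]
gripper_width: 7.6
gripper_force: 104.8
```

```bash
python3 w.py w4|grep -v yel; python3 -c "
from station import eyes;import cv2,numpy as np,pickle
from h import *
c=eyes.read_camera('scene');t=eyes.read_camera('top');o=pickle.load(open('s3.pkl','rb'))
for q in (o,c):
    for b in blobs(q['color'],(0,110,50),(6,255,255),(355,200,440,245)): print(b[0],b[1])
s=[cv2.resize(q['color'][180:260,340:460,::-1],(450,300),interpolation=2) for q in (o,c)]
cv2.imwrite('pics/v4.png',np.vstack(s))"
```

```text
9.2 [498.56 111.48 111.05] xhead 106.10599207969003 z [ 0. -0. -1.] q [ 0.29  0.46 -0.7   1.98  0.4   0.84 -0.35] F [-4.12 -8.28 24.48] 7.588617856024919
[[  -0.     -0.96   -0.29   75.17]
 [   1.      0.     -0.     -1.47]
 [   0.     -0.29    0.96 -142.53]
 [   0.      0.      0.      1.  ]]
red 1689 [314.55 190.31] [20. 84.] [483.37 158.68 112.  ] head 105.86737160357679
red 914 [604.96 353.25] [ 57.67 122.5 ] [627.45 124.63 112.  ] head 84.20518343363305
red 644 [313.76 393.75] [38. 16.] [508.81  69.29 112.  ] head 105.14025662422983
red 396 [623.05 411.95] [11.02 38.85] [652.77  97.98 112.  ] head 50.6378457172012
red 350 [314.45 329.35] [86.  4.] [499.9  101.29 112.  ] head 106.04978090756816
52 [421.03846154 224.21153846]
51 [375.66666667 217.94117647]
53 [420.8490566  227.45283019]
50 [375.16 220.98]
```

View pics/v4.png

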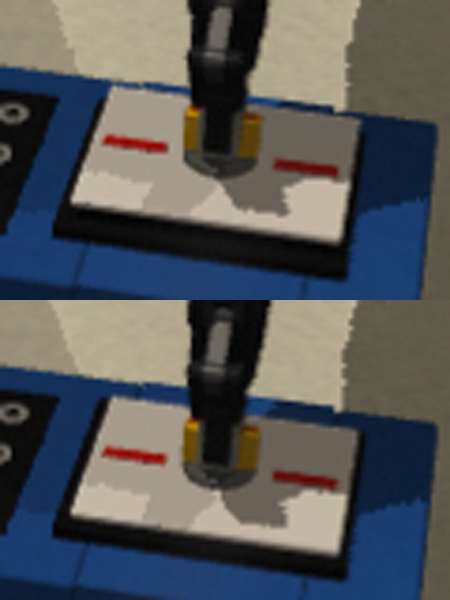

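The lower picture shows the cover flat on the frame. Both marks dropped about 3.1 px, which matches roughly 8 mm of travel, and the press stands at 24 N with the wing still in line. I'm handing in.

```bash
python3 -c "
from station import bot,sensors
s=sensors.get_state();print(s['position'],s['ft_force']);print(bot.hand_in())"
```

```text
[498.56166273 111.49472603 111.06402753] [-3.58810454 -7.65533468 25.37892583]
the job is handed in; nothing more can be done
None
```

I turned the fastener into line with the red marks, then pressed the cover down flat on the frame, and handed in while still holding it there at about 25 N; the verdict was not shown.

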